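# Lay the standing batten on the bench hook

## Robot

A 6-joint arm with a two-finger parallel gripper is mounted at the origin on a cart in front of the work surface, level with it; the furniture and walls round the work are solid. World frame = base frame: x ahead of the robot, y to its left, z up, the work surface at z = 0. Lengths are in m, angles in rad, forces in N, time in s.
With the tool pointing down it reaches from about 0.35 to 0.85 m from the base axis. Payload 8.1 kg.
Tool frame: the origin (TCP) lies at the very end of the fingers, on their centre line; the grasp point (between the pads) lies robot.grip_point_offset behind it (robot.grip_point_offset is the distance from the TCP to the grasp point, in m); z points along the fingers, y is the line along which they close (so a half turn about z gives the same grasp; the last joint's range is limited). The gripper opens to 93 mm and grips with 3 to 60 N. Pads are 15 mm wide; open, the fingers measure 128 mm over their backs; the gripper's body (75 mm by 188 mm) begins 65 mm behind the grasp point.
Start: joints at [-1.325, 0.13, 1.488, -0, 1.523, -0.085], TCP at [0.195, -0.567, 0.219] pointing down, gripper open.
Joint ranges: [-2.96, 2.96], [-0.89, 2.26], [0.02, 2.5], [-1.34, 4.48], [0, 2.73], [-2.66, 2.66]. Speed limits (rad/s): [2.39, 2.39, 2.79, 3.14, 3.14, 3.14].

## Interface

Orientations are given as a rotation vector (axis times angle).
In Python, from plant import robot, eyes gives the robot as it stands. The module is installed in compiled form; this text tells all that it offers.
- The arm moves only by the tool apply_moves, never from a script. Its argument "steps" is one flat list of numbers, 7 for each row, row after row: the shift along the tool's x, y, z in units of 30 mm (1.0 is 30 mm), then the turn, a rotation vector about the tool's x, y, z in units of 6 degrees (1.0 is 6 degrees), then the opening in per cent of the stroke, from 0 (shut) to 100 (fully open). In form: [dx, dy, dz, ax, ay, az, fingers, dx, dy, dz, ax, ay, az, fingers, ...]. A call has 1 to 12 rows; each row shifts and turns the commanded pose from where the row before left it, along the tool's axes as they then stand; what a row does not reach is not made up. A row lasts 1/12 s, in which the tool goes at most 41.7 mm and 7.16 degrees, less where a joint would pass 70% of its speed; a pose out of reach is approached as far as the arm can. A call is refused whole if a number of a shift passes 1 or a number of a turn 1, either way. A call with a gripper value outside its range is refused whole. The fingers move at their own pace and stop on an object; "grip_force" is the grip in N (left out, the last holds). Time passes only in rows, so rows that do not move let the fingers close. It gives the time, the measured TCP pose, the force, the opening and the grip force at its end, in the units of the state.
- robot.read_state(): the state, without advancing time (a new reading comes with each control period).
- eyes.read_camera(name): name is "scene" or "side" or "wrist"; returns the picture (384x512x3 uint8, red, green, blue); there is no depth.
- eyes.calibration(name): a dict with "K" (3x3 intrinsics, pixels), "R" (3x3) and "t" (3): a world point X has camera coordinates R X + t. Camera axes: x right, y down, z forward; pixel columns grow to the right and rows downward; lengths in m; the calibration is good to about 2 mm. A picture is of the moment at which its call begins: read the wrist's pose just before it. calibration takes no time and is no camera call; for the wrist camera it gives the pose at the moment of the call.
- robot.close_job(): hands the job in; it is judged then, once.
Trained networks look in the newest picture that a camera, given by its name, has taken for a name from the list of things; names that differ only in an ending like _2 or _b are one class to them, and where a whole thing is asked for, a point or a joint stands for the part that bears it (a point fixed in the world has none). Each returns a list of dicts, best first, with "conf" (0 to 1); they miss things now and then, are a little off and sometimes report something else, mostly with a low value. They report only what shows in the picture. A call takes as long as a camera call. They do not tell look-alikes from the thing itself.
- eyes.search_frame(camera, thing): "rect" ([left, top, width, height] in pixels, round what is visible of it).
- eyes.place_of(camera, thing): "xy" ([column, row] in pixels: a listed point, or the origin of a listed thing).
The state is a dict: "t": time; "q": joint angles; "dq": joint speeds; "joint_torque": joint torques, N m; "tool_pos": TCP position; "orientation": TCP orientation; "force": force on the tool from outside, world axes, zero at the start; "wrist_torque": the same for the moment, N m; "opening": finger opening in m; "gripper_force": force on a finger pad.
Only numpy, scipy, OpenCV 4.12 (cv2) and the standard library are available. Lean on these libraries where they do the work, as an engineer would, in place of code of your own. Each camera call takes 0.05 s, during which the arm holds its last target. There are 200 camera calls.

## Task

Two pieces of wood stand on end: take the taller, slimmer one by its top and lay it on the bench hook ready for sawing. Press its foot gently on the hook's board and let it swing down flat between the fingers, held all the way rather than toppled or dropped, then slide it flush against the stop, along the stop and about in the middle of the board's length. Leave the shorter piece standing and the other things alone.

Things in the scene. Friction and masses are not known exactly. Their poses are not given: they have to be found in the camera images.
- batten: the taller upright piece of wood: a pine batten, 34 x 34 mm square section, 160 mm long, about 0.09 kg, standing on its end on the bench. Its +y axis runs along its length and points up at the start; its x and z axes are square to two side faces. The origin lies on the middle of one side face, 80 mm from either end (the middle of the wood is 17 mm from it along +z: see batten_mid).
- batten_mid (a point): the very middle of the batten (80 mm from both ends, 17 mm from every side face); axes as the batten's. 80 mm above the bench at the start.
- bench_hook: bench hook, fixed to the bench: wooden board 132 (its x) by 180 mm (its y), 18 mm thick, with a raised stop along its far (+x) side. Origin under the board's middle, on the bench top; z up. The stop's near face is at x = 30 mm; it rises to z = 48 mm and runs from y = -88 to 70 mm. In front of it the board is free to x = -66 mm. The batten in place has its middle at x 13, y about 0, z 35 mm.
- short_offcut: a second, shorter and fatter upright piece of wood: oak, standing on its end, 120 mm tall, 45 x 32 mm section; not the one to lay down. Origin on a side face at mid height
- tape_roll: roll of masking tape lying flat, 100 mm across, 25 mm high; origin under its centre
- sanding_block: cork sanding block, 64x112x34 mm; origin under its centre
- screwdriver: screwdriver with a blue handle, 230 mm long, lying; origin under its middle
- smoothing_plane: wooden hand plane, 200 mm long, 64 mm wide, 117 mm high; origin under its centre
- pencil: flat red carpenter's pencil, 156 mm long, lying; origin under its middle
Not all that is in view belongs to the job. Leave any red look-alike of the short_offcut alone.

How it is judged:
By the outcome, as a careful person would: the job done as asked, in the order asked, and still so for the second after the job is handed in, with the robot touching nothing.
It also fails if it takes over 53 s, if anything falls off the work surface, if the arm or the gripper's body presses on something with over 40 N, if the wrist force passes 120 N, or if a joint passes its speed limit or range.

## Working session

There is one attempt and no reset: what is moved stays moved. The work goes in short steps, Python scripts to look and compute and a tool call to move; the robot and the scene stay as the last step left them, time stands still between calls to the robot, and variables do not carry over. Pictures are saved under pics/ and viewed, at most 10 in all, crops included, and the job is handed in when it is done.

Besides the shell and the picture viewer there is one more tool, called after "Call:" as name(argument=value, ...), one argument or row to a line, values as JSON. apply_moves: Moves the arm, as the interface text tells. Its arguments: {"type":"object","properties":{"steps":{"type":"array"},"grip_force":{"type":"number"}},"required":["steps"]}

```bash
mkdir -p pics
cat > h.py <<'E'
import numpy as np, cv2
from plant import robot, eyes
from scipy.spatial.transform import Rotation as Ro
def P(n):
    c=eyes.calibration(n); return np.array(c["K"]),np.array(c["R"]),np.array(c["t"])
def proj(n,X):
    K,R,t=P(n); p=K@(R@np.array(X)+t); return p[:2]/p[2]
def ray(n,uv):
    K,R,t=P(n); d=R.T@np.linalg.solve(K,[*uv,1]); return -R.T@t,d/np.linalg.norm(d)
def onz(n,uv,z):
    c,d=ray(n,uv); return c+d*(z-c[2])/d[2]
def tri(obs):
    A=0;b=0
    for n,uv in obs:
        c,d=ray(n,uv); M=np.eye(3)-np.outer(d,d); A=A+M;b=b+M@c
    return np.linalg.solve(A,b)
E
python3 - <<'E'
from h import *
s=robot.read_state(); print(s["t"],s["tool_pos"],s["orientation"],s["opening"],robot.grip_point_offset)
ims=[]
for n in ["scene","side"]:
    im=eyes.read_camera(n); cv2.imwrite(f"pics/{n}0.png",cv2.resize(im[...,::-1],(768,576),interpolation=cv2.INTER_CUBIC))
    for th in ["batten","batten_mid","bench_hook","short_offcut"]:
        r=eyes.search_frame(n,th)[:2]; p=eyes.place_of(n,th)[:2]
        print(n,th,[(np.round(a["rect"]).tolist(),round(a["conf"],2)) for a in r],[(np.round(a["xy"],1).tolist(),round(a["conf"],2)) for a in p])
E
```

```text
0.0 [ 0.19476837 -0.56690963  0.21761074] [-3.09692689e+00 -5.16944795e-01  2.11155994e-04] 0.09293609598582442 0.0188
scene batten [([175.0, 145.0, 15.0, 36.0], 0.88)] [([181.2, 160.2], 0.59)]
scene batten_mid [([312.0, 291.0, 32.0, 29.0], 0.74), ([178.0, 147.0, 14.0, 30.0], 0.69)] [([184.1, 162.3], 0.7)]
scene bench_hook [] [([242.0, 214.3], 0.97)]
scene short_offcut [([291.0, 220.0, 13.0, 26.0], 0.76), ([301.0, 243.0, 10.0, 19.0], 0.71)] [([302.3, 253.4], 0.63), ([297.7, 232.9], 0.58)]
side batten [([277.0, 116.0, 10.0, 38.0], 0.66), ([169.0, 244.0, 18.0, 37.0], 0.2)] [([284.9, 132.8], 0.88), ([234.3, 211.6], 0.27)]
side batten_mid [([271.0, 115.0, 17.0, 40.0], 0.68)] [([284.8, 134.1], 0.77)]
side bench_hook [([206.0, 184.0, 60.0, 49.0], 0.7), ([265.0, 199.0, 44.0, 58.0], 0.29)] []
side short_offcut [([200.0, 233.0, 11.0, 33.0], 0.87), ([167.0, 245.0, 21.0, 34.0], 0.56)] [([215.3, 253.5], 0.86), ([180.3, 257.5], 0.79)]
```

View pics/scene0.png

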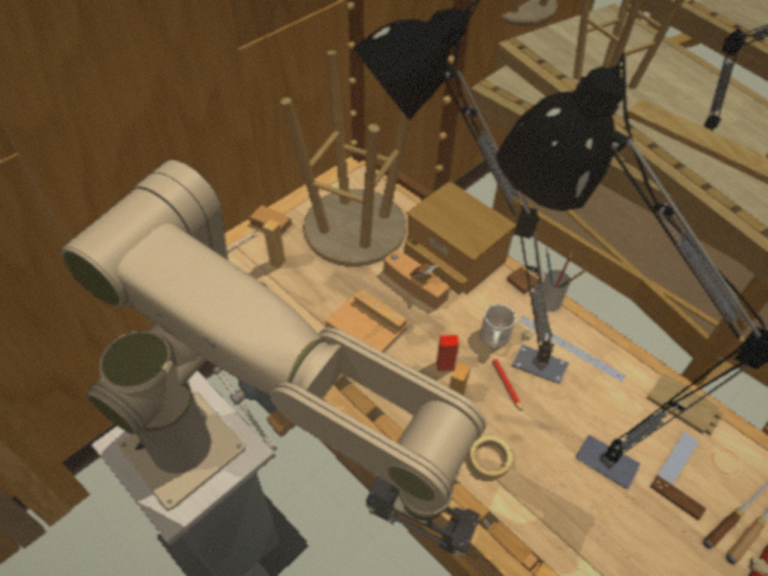

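View pics/side0.png

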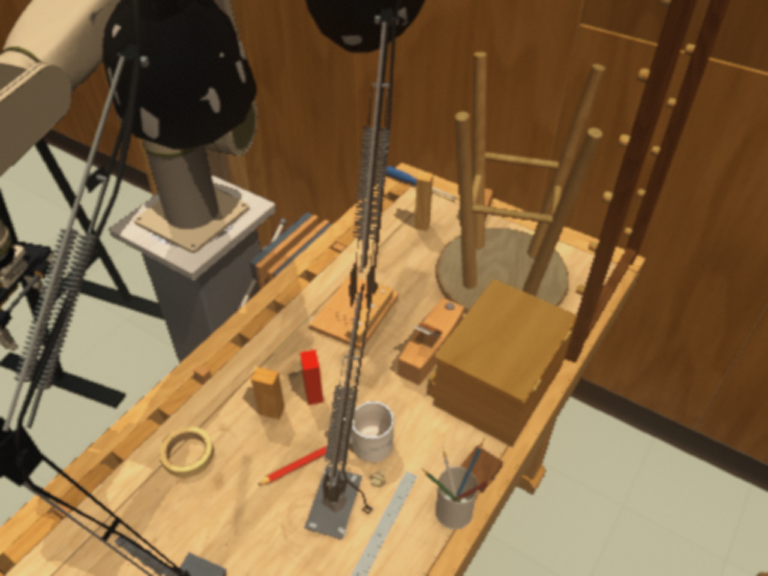

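The pictures show the batten standing at about scene (183,160) and side (284,134), with the hook at scene (243,214) and side (236,207). The red look-alike and the short offcut are well away from both, at scene (298,234) and (305,252). The stool and the plane are near the batten and the hook.

Run:
```python
from h import *
print("batten mid",tri([("scene",(184.1,162.3)),("side",(284.8,134.1))]))
print("scene mid z80",onz("scene",(184.1,162.3),.08),"side",onz("side",(284.8,134.1),.08))
print("hook o scene",onz("scene",(242,214.3),0))
# stop top edge near/far rough from scene, z=.048
for uv in [(355,293),(407,322),(397,332)]: print("stop scene",onz("scene",np.array(uv)/1.5,.048))
for uv in [(330,320),(380,349)]: print("board scene",onz("scene",np.array(uv)/1.5,.018))
for uv in [(311,325),(350,346),(397,295)]: print("board side",onz("side",np.array(uv)/1.5,.018))
for n in ["scene","side"]:
    im=eyes.read_camera(n)
    c=(slice(125,245),slice(140,300)) if n=="scene" else (slice(100,240),slice(190,340))
    cv2.imwrite(f"pics/{n}1.png",cv2.resize(im[c][...,::-1],None,fx=5 if n=="scene" else 4,fy=5 if n=="scene" else 4,interpolation=cv2.INTER_CUBIC))
for n in ["smoothing_plane","screwdriver","sanding_block"]:
  for c in ["scene","side"]:
    p=eyes.place_of(c,n)[:1]
    if p: print(n,c,np.round(p[0]["xy"]),onz(c,p[0]["xy"],0).round(3),p[0]["conf"])
```

```text
batten mid [0.53702769 0.29458389 0.08025547]
scene mid z80 [0.53619511 0.29250663 0.08      ] side [0.53649714 0.29750208 0.08      ]
hook o scene [ 0.56332703 -0.03408306  0.        ]
stop scene [0.59044755 0.02514895 0.048     ]
stop scene [ 0.6219602  -0.14177811  0.048     ]
stop scene [ 0.57998389 -0.14574616  0.048     ]
board scene [0.49391411 0.02231455 0.018     ]
board scene [ 0.52492121 -0.13860726  0.018     ]
board side [ 0.50620739 -0.14956025  0.018     ]
board side [ 0.61344597 -0.15108072  0.018     ]
board side [0.61664393 0.03288291 0.018     ]
smoothing_plane scene [276. 187.] [ 0.771 -0.032  0.   ] 0.87
smoothing_plane side [287. 229.] [ 0.749 -0.037  0.   ] 0.96
screwdriver side [280. 124.] [0.44  0.431 0.   ] 0.58
sanding_block scene [179. 149.] [0.61  0.437 0.   ] 0.73
sanding_block side [318. 140.] [0.619 0.423 0.   ] 0.63
```

View pics/scene1.png

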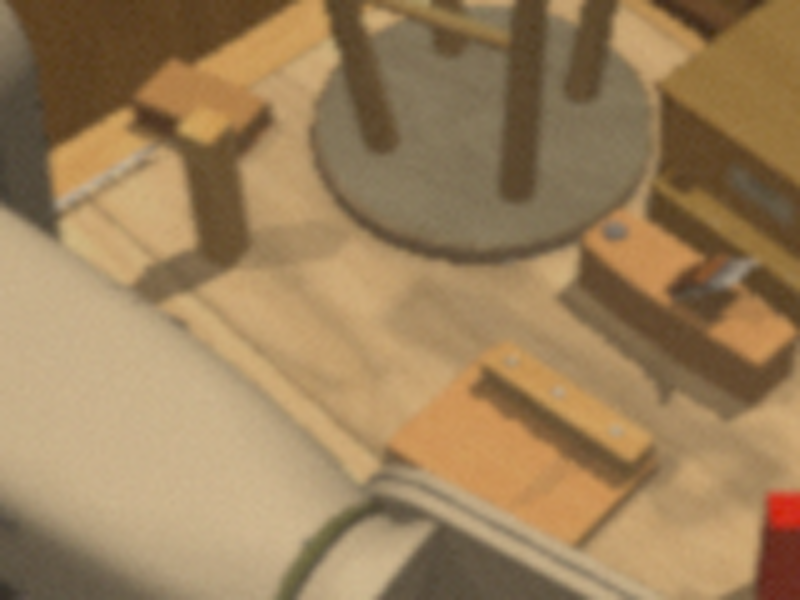

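The crop shows the batten's top at about crop (205,128) and its foot at (222,255). The stop's near top edge runs from about (483,375) to (630,470), the plane stands behind the hook, and the sanding block and screwdriver are behind the batten. Next I'll go over the hook and look with the wrist camera.

```bash
cat >> h.py <<'E'
def down(yaw): # tool pointing down, tool x at yaw
    c,s=np.cos(yaw),np.sin(yaw); return np.array([[c,s,0],[s,-c,0],[0,0,-1.]])
def rows(p0,R0,wps,f):
    """wps: list of (pos,R,nrows); prints rows"""
    out=[];p=np.array(p0,float);R=np.array(R0,float)
    for (pt,Rt,n) in wps:
        for k in range(n):
            rem=n-k
            w=Ro.from_matrix(R.T@Rt).as_rotvec()/rem
            d=R.T@(np.array(pt)-p)/rem
            u=np.round(d/.03,2); a=np.round(np.degrees(w)/6,2)
            assert max(abs(u))<=1 and max(abs(a))<=1,(u,a)
            out.append([*u,*a,f]); p=p+R@(u*.03); R=R@Ro.from_rotvec(np.radians(a*6)).as_matrix()
    for i in range(0,len(out),12):
        print(len(out[i:i+12]),"rows:",",".join(",".join(f"{v+0:g}" for v in r) for r in out[i:i+12]))
    return p,R
def pose():
    s=robot.read_state(); return np.array(s["tool_pos"]),Ro.from_rotvec(s["orientation"]).as_matrix()
E
python3 - <<'E'
from h import *
p,R=pose(); print(R.round(2)); K,Rc,t=P("wrist"); c=-Rc.T@t
print("cam in tool",R.T@(c-p),"view dir tool",R.T@Rc[2])
print("red",onz("scene",(298,234),.06),"offcut",onz("scene",(305,252),.06),"lampbase",onz("scene",(360,243),.0))
rows(p,R,[([.48,-.06,.33],down(np.radians(95)),20)],100)
E
```

```text
[[ 0.95  0.32  0.  ]
 [ 0.32 -0.95  0.  ]
 [ 0.   -0.   -1.  ]]
cam in tool [ 7.22926671e-02  5.09872699e-05 -1.65961972e-01] view dir tool [-0.25918412  0.00191423  0.96582603]
red [ 0.62277288 -0.28098079  0.06      ] offcut [ 0.5819964  -0.35173831  0.06      ] lampbase [ 7.98978206e-01 -4.57258268e-01 -2.22044605e-16]
12 rows: 0.72,-0.65,-0.19,0,0,-0.63,100,0.77,-0.6,-0.19,0,0,-0.63,100,0.8,-0.54,-0.19,0,0,-0.63,100,0.84,-0.49,-0.18,0,0,-0.63,100,0.87,-0.43,-0.19,0,0,-0.63,100,0.89,-0.38,-0.18,0,0,-0.63,100,0.92,-0.32,-0.19,0,0,-0.64,100,0.94,-0.25,-0.18,0,0,-0.63,100,0.95,-0.19,-0.19,0,0,-0.64,100,0.96,-0.13,-0.18,0,0,-0.63,100,0.97,-0.06,-0.19,0,0,-0.64,100,0.97,0,-0.18,0,0,-0.63,100
8 rows: 0.97,0.06,-0.19,0,0,-0.64,100,0.96,0.13,-0.18,0,0,-0.63,100,0.95,0.19,-0.19,0,0,-0.64,100,0.93,0.26,-0.18,0,0,-0.63,100,0.92,0.32,-0.19,0,0,-0.64,100,0.89,0.37,-0.18,0,0,-0.63,100,0.87,0.44,-0.19,0,0,-0.64,100,0.83,0.49,-0.18,0,0,-0.63,100
```

Call:
apply_moves(
  steps=[0.72,-0.65,-0.19,0,0,-0.63,100,0.77,-0.6,-0.19,0,0,-0.63,100,0.8,-0.54,-0.19,0,0,-0.63,100,0.84,-0.49,-0.18,0,0,-0.63,100,0.87,-0.43,-0.19,0,0,-0.63,100,0.89,-0.38,-0.18,0,0,-0.63,100,0.92,-0.32,-0.19,0,0,-0.64,100,0.94,-0.25,-0.18,0,0,-0.63,100,0.95,-0.19,-0.19,0,0,-0.64,100,0.96,-0.13,-0.18,0,0,-0.63,100,0.97,-0.06,-0.19,0,0,-0.64,100,0.97,0,-0.18,0,0,-0.63,100],
)

```text
t: 2.3
tool_pos: [0.3667, -0.2616, 0.2861]
orientation: [2.654, 1.68, 0.0]
force: [0.5, -0.3, 0.5]
opening: 0.0933
gripper_force: 0.0
```

Call:
apply_moves(
  steps=[0.97,0.06,-0.19,0,0,-0.64,100,0.96,0.13,-0.18,0,0,-0.63,100,0.95,0.19,-0.19,0,0,-0.64,100,0.93,0.26,-0.18,0,0,-0.63,100,0.92,0.32,-0.19,0,0,-0.64,100,0.89,0.37,-0.18,0,0,-0.63,100,0.87,0.44,-0.19,0,0,-0.64,100,0.83,0.49,-0.18,0,0,-0.63,100,0,0,0,0,0,0,100,0,0,0,0,0,0,100],
)

```text
t: 3.13
tool_pos: [0.4805, -0.059, 0.3302]
orientation: [2.12, 2.318, 0.0]
force: [0.2, 0.1, 0.8]
opening: 0.0931
gripper_force: 0.0
```

Run:
```python
from h import *
import json
p,R=pose(); c=eyes.calibration("wrist"); im=eyes.read_camera("wrist")
np.savez("w1.npz",K=c["K"],R=c["R"],t=c["t"],im=im); print(p,R.round(3),c["K"][0][0])
cv2.imwrite("pics/w1.png",cv2.resize(im[...,::-1],(768,576)))
for n in ["bench_hook","batten"]: print([(np.round(a["xy"],1).tolist(),a["conf"],onz("wrist",a["xy"],0).round(3)) for a in eyes.place_of("wrist",n)[:2]])
# plan to batten view
rows(p,R,[([.50,.26,.36],down(np.radians(95)),12)],100)
```

```text
[ 0.48050904 -0.05902651  0.33017167] [[-0.089  0.996  0.   ]
 [ 0.996  0.089 -0.   ]
 [-0.     0.    -1.   ]] 320.7016822358133
[([309.9, 153.2], 0.6, array([ 0.561, -0.06 ,  0.   ]))]
[]
12 rows: 0.88,0.13,-0.08,0,0,0,100,0.88,0.13,-0.08,0,0,0,100,0.88,0.13,-0.08,0,0,0,100,0.88,0.13,-0.08,0,0,0,100,0.88,0.13,-0.08,0,0,0,100,0.88,0.14,-0.09,0,0,0,100,0.88,0.13,-0.08,0,0,0,100,0.87,0.14,-0.09,0,0,0,100,0.88,0.13,-0.08,0,0,0,100,0.87,0.14,-0.09,0,0,0.01,100,0.88,0.13,-0.08,0,0,0,100,0.87,0.13,-0.09,0,0,0.01,100
```

View pics/w1.png

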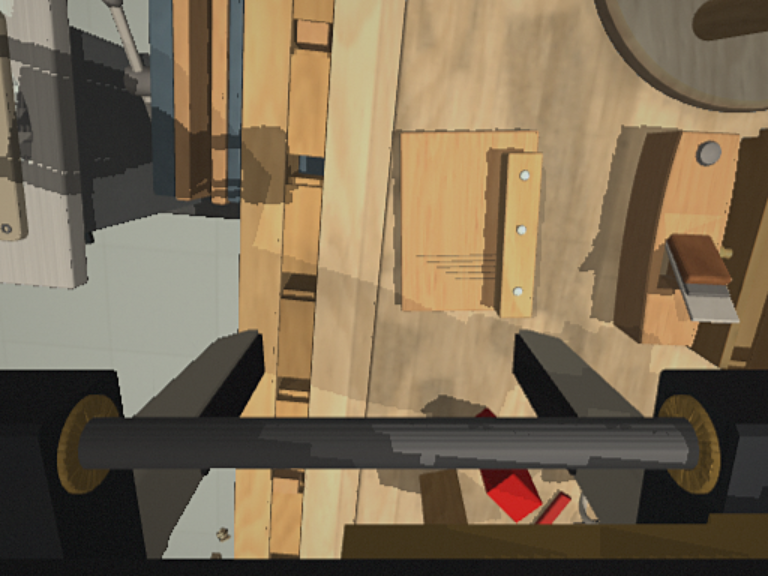

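The wrist view shows the board's left edge running from (400,131) to (402,308), and its top edge to (537,131). The stop's near top edge runs from (508,153) to (500,315). The stool seat is at the top right and the plane to the right.

Call:
apply_moves(
  steps=[0.88,0.13,-0.08,0,0,0,100,0.88,0.13,-0.08,0,0,0,100,0.88,0.13,-0.08,0,0,0,100,0.88,0.13,-0.08,0,0,0,100,0.88,0.13,-0.08,0,0,0,100,0.88,0.14,-0.09,0,0,0,100,0.88,0.13,-0.08,0,0,0,100,0.87,0.14,-0.09,0,0,0,100,0.88,0.13,-0.08,0,0,0,100,0.87,0.14,-0.09,0,0,0.01,100,0.88,0.13,-0.08,0,0,0,100,0.87,0.13,-0.09,0,0,0.01,100],
)

```text
t: 4.28
tool_pos: [0.5005, 0.2585, 0.3598]
orientation: [2.128, 2.311, -0.001]
force: [1.1, -0.4, 0.1]
opening: 0.0929
gripper_force: 0.0
```

Call:
apply_moves(
  steps=[0,0,0,0,0,0,100],
)

```text
t: 4.37
tool_pos: [0.5002, 0.2612, 0.3597]
orientation: [-2.124, -2.313, -0.001]
force: [0.7, -0.4, -0.2]
opening: 0.0927
gripper_force: 0.0
```

Run:
```python
from h import *
d=np.load("w1.npz")
def oz(uv,z,d=d):
    c=-d["R"].T@d["t"]; r=d["R"].T@np.linalg.solve(d["K"],[*(np.array(uv)/1.5),1]); return (c+r*(z-c[2])/r[2]).round(4)
for n,uv,z in [("board FL",(400,131),.018),("board NL",(402,308),.018),("board FR",(537,131),.018),("stop F",(508,153),.048),("stop N",(500,315),.048),("stopfar F",(543,154),.048),("stopfar N",(532,317),.048)]: print(n,oz(uv,z))
print("legs",onz("scene",(243,164),.03),onz("scene",(140+380/5,125+145/5),.03))
p,R=pose(); c=eyes.calibration("wrist"); im=eyes.read_camera("wrist")
np.savez("w2.npz",K=c["K"],R=c["R"],t=c["t"],im=im); print(p,R[:,0].round(3))
cv2.imwrite("pics/w2.png",cv2.resize(im[...,::-1],(768,576)))
for n in ["batten","batten_mid"]: print([(np.round(a["xy"],1).tolist(),a["conf"],onz("wrist",a["xy"],0.08).round(3)) for a in eyes.place_of("wrist",n)[:2]])
```

```text
board FL [0.485  0.0322 0.018 ]
board NL [ 0.5039 -0.1436  0.018 ]
board FR [0.6145 0.0437 0.018 ]
stop F [0.5829 0.0208 0.048 ]
stop N [ 0.5988 -0.1325  0.048 ]
stopfar F [0.6145 0.0227 0.048 ]
stopfar N [ 0.6306 -0.1317  0.048 ]
legs [0.7407207  0.14389625 0.03      ] [0.69571057 0.27199805 0.03      ]
[0.50017854 0.26116837 0.35968571] [-0.085  0.996  0.001]
[([279.1, 119.8], 0.67, array([0.525, 0.307, 0.08 ]))]
[([282.6, 132.7], 0.86, array([0.532, 0.29 , 0.08 ]))]
```

View pics/w2.png

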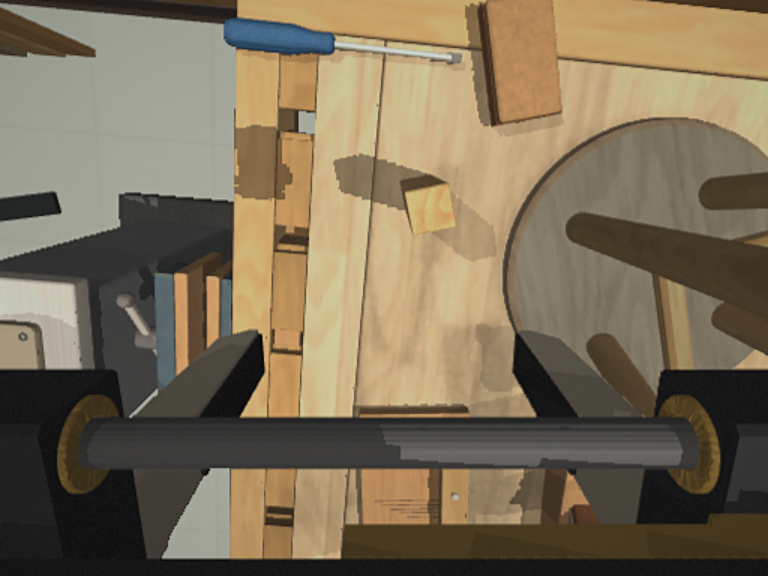

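The batten's bright top face has corners at about (407,191), (446,181), (455,226) and (415,234). The stool seat and legs are to its right, the sanding block at (525,60) and the screwdriver at the top. There is room for the fingers.

Run:
```python
from h import *
d=np.load("w2.npz"); im=d["im"]
hsv=cv2.cvtColor(im,cv2.COLOR_RGB2HSV)
m=cv2.inRange(hsv,(10,90,190),(30,255,255)); roi=np.zeros_like(m); roi[112:162,262:312]=m[112:162,262:312]
n,l,st,ce=cv2.connectedComponentsWithStats(roi); i=l[137,287]; print(st[i] if i else "none",hsv[137,287],hsv[137,320])
m=(l==i).astype(np.uint8); c=max(cv2.findContours(m,0,2)[0],key=cv2.contourArea)
b=cv2.boxPoints(cv2.minAreaRect(c)); print(b.round(1).tolist())
def oz(uv,z):
    cc=-d["R"].T@d["t"]; r=d["R"].T@np.linalg.solve(d["K"],[*uv,1]); return cc+r*(z-cc[2])/r[2]
for q in (b, np.array([(407,191),(446,181),(455,226),(415,234)])/1.5):
    w=np.array([oz(u,.16) for u in q]); print(w.round(4).tolist(),"mid",w.mean(0).round(4)); 
    for k in range(4):
        e=w[(k+1)%4]-w[k]; print(np.linalg.norm(e).round(4),np.degrees(np.arctan2(e[1],e[0])).round(1))
```

```text
[ 262  123   42   39 1009] [ 23 105 208] [ 17  93 208]
[[257.70001220703125, 130.6999969482422], [298.70001220703125, 122.5], [305.5, 156.5], [264.5, 164.6999969482422]]
[[0.4965, 0.3008, 0.16], [0.5415, 0.3137, 0.16], [0.5538, 0.2762, 0.16], [0.5077, 0.2626, 0.16]] mid [0.5249 0.2883 0.16  ]
0.0468 16.1
0.0395 -71.8
0.0481 -163.6
0.0398 106.3
[[0.5114, 0.3058, 0.16], [0.5397, 0.3155, 0.16], [0.5505, 0.2826, 0.16], [0.5207, 0.2739, 0.16]] mid [0.5306 0.2945 0.16  ]
0.0299 19.1
0.0346 -71.9
0.0311 -163.7
0.0331 106.1
```

Run:
```python
from h import *
for sc in [(288,101),(333,55),(373,128)]:
  for sd in [(462,118),(480,55),(596,70),(594,135)]:
    a,b=np.array(sc)/1.5,np.array(sd)/1.5; X=tri([("scene",a),("side",b)])
    e=np.linalg.norm(proj("scene",X)-a)+np.linalg.norm(proj("side",X)-b)
    if e<10: print(sc,sd,X.round(3),e.round(1))
p,R=pose(); y=np.radians(107.4); ex=np.array([np.cos(y),np.sin(y),0]); c=np.array([.532,.294,0])
g=c-.005*ex; Rt=down(y)
p,R=rows(p,R,[(g+[0,0,.21],Rt,5),(g+[0,0,.119],Rt,5)],100)
```

```text
(288, 101) (480, 55) [0.639 0.297 0.5  ] 0.5
(288, 101) (594, 135) [0.838 0.569 0.247] 8.0
(333, 55) (596, 70) [0.854 0.374 0.496] 0.5
(373, 128) (462, 118) [0.716 0.084 0.496] 1.6
10 rows: 0.19,0.24,1,0,0,-0.42,100,0.18,0.25,1,0,0,-0.42,100,0.17,0.25,0.99,0,0,-0.42,100,0.16,0.26,1,0,0,-0.42,100,0.16,0.27,0.99,-0.01,0.01,-0.42,100,0,0,0.61,0,0,0,100,0,0,0.61,0,0,0,100,0,0,0.61,0,0,0,100,0,0,0.6,0,0,0,100,0,0,0.61,0,0,0,100
```

Call:
apply_moves(
  steps=[0.19,0.24,1,0,0,-0.42,100,0.18,0.25,1,0,0,-0.42,100,0.17,0.25,0.99,0,0,-0.42,100,0.16,0.26,1,0,0,-0.42,100,0.16,0.27,0.99,0,0,-0.42,100,0,0,0,0,0,0,100],
)

```text
t: 5.02
tool_pos: [0.5309, 0.2879, 0.2028]
orientation: [-1.856, -2.528, 0.015]
force: [-0.3, -0.1, -1.2]
opening: 0.093
gripper_force: 0.0
```

Run:
```python
from h import *
p,R=pose(); im=eyes.read_camera("wrist"); cv2.imwrite("pics/w3.png",cv2.resize(im[...,::-1],(768,576)))
print(p,R.round(3).tolist())
y=np.radians(107.4); ex=np.array([np.cos(y),np.sin(y),0]);ey=np.array([np.sin(y),-np.cos(y),0])
for a in (-1,1):
  for b in (-1,1): print("pred corner 768",a,b,(proj("wrist",np.array([.532,.294,.16])+.017*(a*ex+b*ey))*1.5).round())
```

```text
[0.53088888 0.28787916 0.20280094] [[-0.3, 0.954, -0.01], [0.954, 0.3, -0.005], [-0.001, -0.011, -1.0]]
pred corner 768 -1 -1 [356. 334.]
pred corner 768 -1 1 [428. 334.]
pred corner 768 1 -1 [355. 264.]
pred corner 768 1 1 [430. 264.]
```

View pics/w3.png

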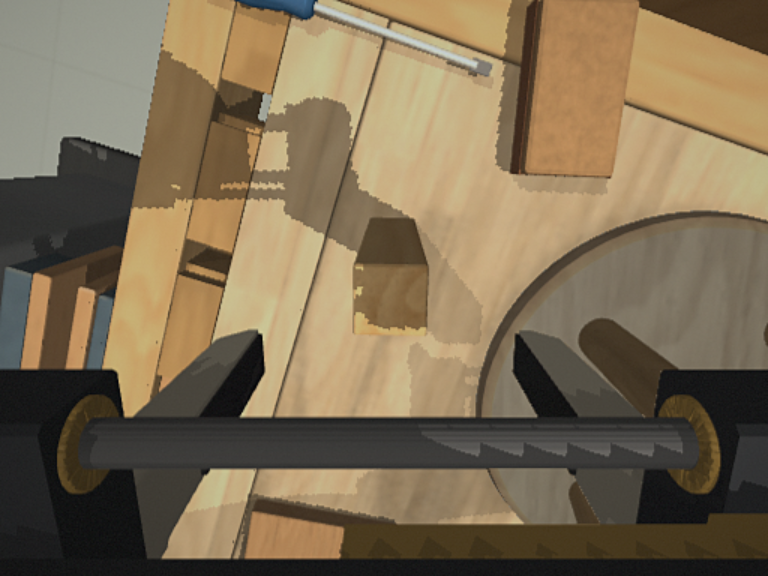

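The top face's corners are at (354,264), (428,264), (428,333) and (354,333), as predicted, and it is square to the fingers. I'll descend and grip.

Run:
```python
from h import *
p,R=pose(); y=np.radians(107.4); ex=np.array([np.cos(y),np.sin(y),0]); c=np.array([.532,.294,0])
rows(p,R,[(c-.005*ex+[0,0,.118],down(y),5)],100)
```

```text
5 rows: 0,0.02,0.59,-0.02,0,0,100,0,0.02,0.59,-0.01,0,0,100,0.01,0.02,0.59,-0.02,0,-0.01,100,0,0.01,0.59,-0.01,0.01,0,100,0.01,0.02,0.59,-0.02,0,-0.01,100
```

Call:
apply_moves(
  steps=[0,0.02,0.57,-0.06,0,0,100,0,0.02,0.57,-0.05,0,0,100,0,0.02,0.57,0,0,0,100,0,0.02,0.57,0,0,0,100,0,0.02,0.57,0,0,0,100,0,0,0,0,0,0,100,0,0,0,0,0,0,40,0,0,0,0,0,0,0,0,0,0,0,0,0,0,0,0,0,0,0,0,0,0,0,0,0,0,0,0,0,0,0,0,0,0,0],
  grip_force=10,
)

```text
t: 6.07
tool_pos: [0.5372, 0.292, 0.1258]
orientation: [1.854, 2.527, 0.016]
force: [0.9, 0.4, -0.1]
opening: 0.0577
gripper_force: 0.0
```

Call:
apply_moves(
  steps=[0,0,0,0,0,0,0,0,0,0,0,0,0,0,0,0,0,0,0,0,0],
)

```text
t: 6.32
tool_pos: [0.5368, 0.2918, 0.125]
orientation: [1.855, 2.527, 0.014]
force: [-0.1, -0.1, -0.0]
opening: 0.0375
gripper_force: 0.1
```

Call:
apply_moves(
  steps=[-0.03,-0.06,0.12,-0.05,0,0,41,-0.03,-0.06,0.12,-0.05,0,0,0,0,0,0,0,0,0,0,0,0,0,0,0,0,0,0,0,0,0,0,0,0,0,0,0,0,0,0,0],
)

```text
t: 6.82
tool_pos: [0.5339, 0.2889, 0.1174]
orientation: [1.851, 2.522, 0.027]
force: [-0.3, 0.1, 0.0]
opening: 0.0334
gripper_force: 10.0
```

Run:
```python
from h import *
s=robot.read_state(); print(s["opening"],s["gripper_force"])
p,R=pose(); print(p,R.round(3).tolist())
```

```text
0.0334061049974474 9.99850407242775
[0.53391    0.28893563 0.11741388] [[-0.3, 0.954, 0.021], [0.954, 0.3, 0.006], [-0.0, 0.022, -1.0]]
```

```bash
cat >> h.py <<'E'
O=np.array([.560,-.050,0]); YH=np.radians(6.0)
EX=np.array([np.cos(YH),np.sin(YH),0]); EY=np.array([-np.sin(YH),np.cos(YH),0]); EZ=np.array([0,0,1.])
def H(x,y,z): return O+x*EX+y*EY+z*EZ
def lay(phi,tau,dz=0,xh=-.018,ye=-.076):
    f,t=np.radians([phi,tau]); R=down(YH+np.pi/2)@Ro.from_rotvec([0,-t,0]).as_matrix()
    u=np.sin(f)*EY+np.cos(f)*EZ; n=np.cos(f)*EY-np.sin(f)*EZ
    G=H(xh,ye,.018+dz)+.136*u-.0224*n
    return G+.0188*R[:,2],R
E
python3 - <<'E'
from h import *
p,R=pose(); y=np.radians(107.4)
g,Rg=lay(25,25,.03); print(g, Rg[:,2])
rows(p,R,[(p+[0,0,.12],down(y),8),(g,Rg,20)],0)
E
```

```text
[ 0.54698745 -0.09839573  0.16368592] [ 0.04417564 -0.42030311 -0.90630779]
12 rows: 0,0.01,-0.5,0.03,0,0,0,0,0.01,-0.5,0.03,0,0,0,0,0.01,-0.5,0.02,0,0,0,0,0.01,-0.5,0.03,0,0,0,0,0,-0.5,0.02,0,0,0,0,0,-0.5,0.03,0,0,0,0,0,-0.5,0.02,0,0,0,0,0.01,-0.5,0.03,0,0.01,0,-0.62,-0.17,0.12,0.02,-0.21,0.09,0,-0.62,-0.17,0.14,0.02,-0.21,0.09,0,-0.62,-0.16,0.15,0.02,-0.21,0.09,0,-0.62,-0.15,0.17,0.02,-0.21,0.09,0
12 rows: -0.62,-0.15,0.18,0.02,-0.21,0.09,0,-0.61,-0.14,0.19,0.02,-0.21,0.09,0,-0.61,-0.14,0.21,0.02,-0.21,0.09,0,-0.61,-0.13,0.22,0.02,-0.21,0.1,0,-0.6,-0.12,0.23,0.02,-0.21,0.09,0,-0.6,-0.12,0.25,0.02,-0.21,0.1,0,-0.59,-0.11,0.26,0.02,-0.21,0.09,0,-0.59,-0.1,0.27,0.02,-0.2,0.1,0,-0.58,-0.1,0.29,0.02,-0.21,0.09,0,-0.58,-0.09,0.3,0.02,-0.2,0.1,0,-0.57,-0.08,0.31,0.02,-0.21,0.09,0,-0.57,-0.08,0.32,0.02,-0.2,0.1,0
4 rows: -0.56,-0.07,0.34,0.02,-0.21,0.09,0,-0.55,-0.06,0.35,0.03,-0.2,0.1,0,-0.55,-0.06,0.36,0.02,-0.21,0.09,0,-0.54,-0.05,0.37,0.03,-0.2,0.1,0
```

Call:
apply_moves(
  steps=[0,0,-0.5,0.03,0,0,0,0,0.01,-0.5,0.03,0,0,0,0,0.01,-0.5,0.02,0,0,0,0,0.01,-0.5,0.03,0,0,0,0,0,-0.5,0.02,0,0,0,0,0,-0.5,0.03,0,0,0,0,0,-0.5,0.02,0,0,0,0,0.01,-0.5,0.03,0,0,0,-0.62,-0.17,0.12,0.02,-0.21,0.09,0,-0.62,-0.17,0.14,0.02,-0.21,0.09,0,-0.62,-0.16,0.15,0.02,-0.21,0.09,0,-0.62,-0.15,0.17,0.02,-0.21,0.09,0],
)

```text
t: 7.82
tool_pos: [0.5358, 0.2089, 0.2208]
orientation: [1.866, 2.442, -0.097]
force: [-0.1, -0.3, -1.3]
opening: 0.034
gripper_force: 10.0
```

Call:
apply_moves(
  steps=[-0.62,-0.15,0.18,0.02,-0.21,0.09,0,-0.61,-0.14,0.19,0.02,-0.21,0.09,0,-0.61,-0.14,0.21,0.02,-0.21,0.09,0,-0.61,-0.13,0.22,0.02,-0.21,0.1,0,-0.6,-0.12,0.23,0.02,-0.21,0.09,0,-0.6,-0.12,0.25,0.02,-0.21,0.1,0,-0.59,-0.11,0.26,0.02,-0.21,0.09,0,-0.59,-0.1,0.27,0.02,-0.2,0.1,0,-0.58,-0.1,0.29,0.02,-0.21,0.09,0,-0.58,-0.09,0.3,0.02,-0.2,0.1,0,-0.57,-0.08,0.31,0.02,-0.21,0.09,0,-0.57,-0.08,0.32,0.02,-0.2,0.1,0],
)

```text
t: 8.82
tool_pos: [0.5445, -0.0227, 0.1783]
orientation: [1.869, 2.164, -0.338]
force: [0.1, -0.3, -1.9]
opening: 0.0339
gripper_force: 10.0
```

Call:
apply_moves(
  steps=[-0.56,-0.07,0.34,0.02,-0.21,0.09,0,-0.55,-0.06,0.35,0.03,-0.2,0.1,0,-0.55,-0.06,0.36,0.02,-0.21,0.09,0,-0.54,-0.05,0.37,0.03,-0.2,0.1,0,0,0,0,0,0,0,0,0,0,0,0,0,0,0],
)

```text
t: 9.32
tool_pos: [0.5469, -0.0994, 0.1631]
orientation: [1.867, 2.072, -0.414]
force: [0.7, -0.6, -0.0]
opening: 0.0339
gripper_force: 10.0
```

Run:
```python
from h import *
p,R=pose(); g,Rg=lay(25,25,.03); print(p,g,R[:,2],Rg[:,2],robot.read_state()["opening"])
im=eyes.read_camera("side"); a=cv2.resize(im[110:250,170:310][...,::-1],(560,560))
cv2.imwrite("pics/s4.png",a)
# predicted batten centreline in crop
f=np.radians(25);u=np.sin(f)*EY+np.cos(f)*EZ
G=p-.0188*R[:,2]
for l in (-.136,.024): print(((proj("side",G+l*u+.0054*(np.cos(f)*EY-np.sin(f)*EZ))-[170,110])*4).round())
```

```text
[ 0.54688569 -0.09937199  0.16313063] [ 0.54698745 -0.09839573  0.16368592] [ 0.04303662 -0.42012927 -0.90644318] [ 0.04417564 -0.42030311 -0.90630779] 0.033949926822659716
[195. 416.]
[228. 234.]
```

View pics/s4.png

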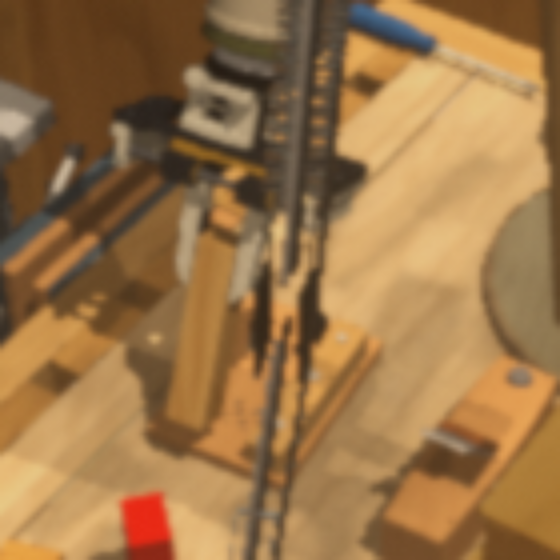

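The crop shows the batten held from its top at (228,205) to its foot at (190,420), tilted as planned over the board. Next I'll lower the foot and swing.

Run:
```python
from h import *
p,R=pose()
w=[(*lay(25,25,.006),6),(*lay(25,25,-.001),4),(*lay(30,23,-.002),2)]
for ph in range(34,91,4): w.append((*lay(min(ph,90),max(0,23-(ph-30)*.7),-.002),3))
w.append((*lay(90,0,-.0015),2))
rows(p,R,w,0)
```

```text
12 rows: 0.06,0,0.12,0,0,0,0,0.06,0,0.12,0,0,0,0,0.06,0,0.12,0,0,0,0,0.06,0,0.12,0,0,0,0,0.05,0,0.12,0,0,0,0,0.06,-0.01,0.12,0,-0.01,0,0,0.02,0,0.05,0,0,0,0,0.02,0,0.05,0,0,0,0,0.03,0,0.06,0,0,0,0,0.02,0,0.05,0,0,0,0,0.22,0,-0.01,0,0.17,0,0,0.22,0,0,0,0.17,0,0
12 rows: 0.12,0,0,0,0.15,0,0,0.11,0,0,0,0.16,0,0,0.12,0,0,0,0.15,0,0,0.12,0,0.01,0,0.16,0,0,0.11,0,0.01,0,0.16,0,0,0.12,0,0.02,0,0.15,0,0,0.11,0,0.02,0,0.16,0,0,0.11,0,0.03,0,0.15,0,0,0.12,0,0.03,0,0.16,0,0,0.11,0,0.04,0,0.15,0,0,0.11,0,0.04,0,0.16,0,0,0.11,0,0.03,0,0.15,0,0
12 rows: 0.11,0,0.05,0,0.16,0,0,0.1,0,0.05,0,0.16,0,0,0.1,0,0.05,0,0.15,0,0,0.1,0,0.06,0,0.16,0,0,0.1,0,0.06,0,0.15,0,0,0.1,0,0.06,0,0.16,0,0,0.09,0,0.07,0,0.15,0,0,0.09,0,0.07,0,0.16,0,0,0.09,0,0.08,0,0.15,0,0,0.08,0,0.08,0,0.16,0,0,0.08,0,0.08,0,0.16,0,0,0.08,0,0.07,0,0.15,0,0
12 rows: 0.07,0,0.09,0,0.03,0,0,0.06,0,0.09,0,0.04,0,0,0.07,0,0.08,0,0.03,0,0,0.05,0,0.09,0,0,0,0,0.06,0,0.09,0,0,0,0,0.05,0,0.1,0,0,0,0,0.05,0,0.09,0,0,0,0,0.05,0,0.1,0,0,0,0,0.05,0,0.09,0,0,0,0,0.04,0,0.1,0,0,0,0,0.04,0,0.1,0,0,0,0,0.05,0,0.1,0,0,0,0
11 rows: 0.04,0,0.1,0,0,0,0,0.03,0,0.1,0,0,0,0,0.04,0,0.1,0,0,0,0,0.03,0,0.1,0,0,0,0,0.03,0,0.1,0,0,0,0,0.02,0,0.11,0,0,0,0,0.02,0,0.1,0,0,0,0,0.02,0,0.11,0,0,0,0,0.02,0,0.1,0,0,0,0,0,0,-0.01,0,0,0,0,0,0,0,0,0,0,0
```

Call:
apply_moves(
  steps=[0.06,0,0.12,0,0,0,0,0.06,0,0.12,0,0,0,0,0.06,0,0.12,0,0,0,0,0.06,0,0.12,0,0,0,0,0.05,0,0.12,0,0,0,0,0.06,0,0.12,0,0,0,0,0.02,0,0.05,0,0,0,0,0.02,0,0.05,0,0,0,0,0.03,0,0.06,0,0,0,0,0.02,0,0.05,0,0,0,0,0,0,0,0,0,0,0],
  grip_force=8,
)

```text
t: 10.28
tool_pos: [0.5478, -0.0982, 0.1338]
orientation: [1.865, 2.072, -0.412]
force: [-1.6, 1.2, 3.2]
opening: 0.0341
gripper_force: 8.0
```

Run:
```python
from h import *
p,R=pose(); g,Rg=lay(25,25,0); s=robot.read_state(); print(p-g,s["force"],s["wrist_torque"],s["gripper_force"])
```

```text
[0.0007659  0.00021955 0.00011319] [-1.56440219  1.15927023  3.23767089] [ 0.12883637  0.32342937 -0.10819411] 7.9999420791864395
```

Contact is gentle, about 4 N against −1 N hanging. Now the swing.

Call:
apply_moves(
  steps=[0.22,0,0,0,0.17,0,0,0.22,0,0,0,0.17,0,0,0.12,0,0,0,0.15,0,0,0.11,0,0,0,0.16,0,0,0.12,0,0,0,0.15,0,0,0.12,0,0.01,0,0.16,0,0,0.11,0,0.01,0,0.16,0,0,0.12,0,0.02,0,0.15,0,0,0,0,0,0,0,0,0],
)

```text
t: 11.03
tool_pos: [0.5442, -0.0668, 0.1188]
orientation: [1.942, 2.157, -0.294]
force: [-0.7, 0.5, 0.8]
opening: 0.034
gripper_force: 8.0
```

Run:
```python
from h import *
p,R=pose(); g,Rg=lay(38,17.4,-.002); s=robot.read_state(); print(p-g,s["force"],s["wrist_torque"],s["gripper_force"])
im=eyes.read_camera("side"); a=cv2.resize(im[110:250,170:310][...,::-1],(560,560))
cv2.imwrite("pics/s5.png",a)
G=p-.0188*R[:,2]
for ph in (38,):
  f=np.radians(ph);u=np.sin(f)*EY+np.cos(f)*EZ
  for l in (-.136,.024): print(ph,((proj("side",G+l*u+.0054*(np.cos(f)*EY-np.sin(f)*EZ))-[170,110])*4).round())
```

```text
[ 0.00043645  0.00054121 -0.0002454 ] [-0.68300288  0.49726746  0.79909169] [ 0.26869968 -0.12107573  0.01848377] 7.99973800778389
38 [199. 436.]
38 [252. 252.]
```

View pics/s5.png

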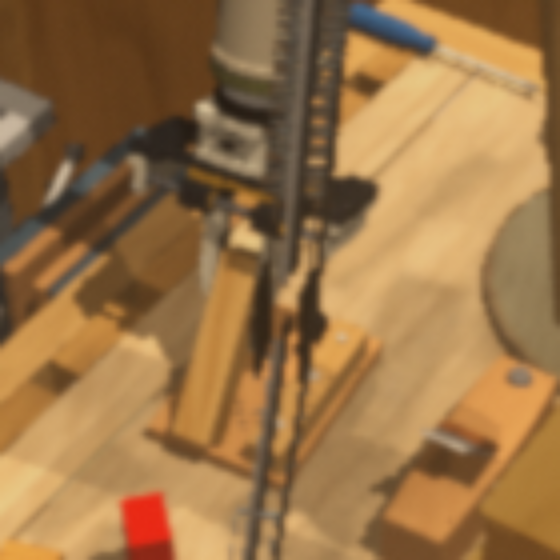

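The batten is swinging as planned, with its foot at (195,440) and its top at (245,240). I'll continue.

Call:
apply_moves(
  steps=[0.11,0,0.02,0,0.16,0,0,0.11,0,0.03,0,0.15,0,0,0.12,0,0.03,0,0.16,0,0,0.11,0,0.04,0,0.15,0,0,0.11,0,0.04,0,0.16,0,0,0.11,0,0.03,0,0.15,0,0,0.11,0,0.05,0,0.16,0,0,0.1,0,0.05,0,0.16,0,0,0.1,0,0.05,0,0.15,0,0,0.1,0,0.06,0,0.16,0,0,0.1,0,0.06,0,0.15,0,0,0.1,0,0.06,0,0.16,0,0],
)

```text
t: 12.08
tool_pos: [0.5404, -0.0325, 0.0953]
orientation: [2.048, 2.275, -0.108]
force: [-1.2, -0.6, 0.5]
opening: 0.034
gripper_force: 8.0
```

Call:
apply_moves(
  steps=[0.09,0,0.07,0,0.15,0,0,0.09,0,0.07,0,0.16,0,0,0.09,0,0.08,0,0.15,0,0,0.08,0,0.08,0,0.16,0,0,0.08,0,0.08,0,0.16,0,0,0.08,0,0.07,0,0.15,0,0,0.07,0,0.09,0,0.03,0,0,0.06,0,0.09,0,0.04,0,0,0.07,0,0.08,0,0.03,0,0,0,0,0,0,0,0,0],
)

```text
t: 12.92
tool_pos: [0.5378, -0.0124, 0.0723]
orientation: [-2.101, -2.334, -0.0]
force: [0.5, -0.6, -0.6]
opening: 0.0338
gripper_force: 8.0
```

Run:
```python
from h import *
p,R=pose(); g,Rg=lay(66,0,-.002); s=robot.read_state(); print(p,p-g,R[:,2],s["force"],s["opening"])
w=[]
for ph in range(70,91,4): w.append((*lay(ph,0,-.002),3))
rows(p,R,w,0)
```

```text
[ 0.53784994 -0.01236341  0.07231716] [-0.00015833  0.00060118 -0.00066244] [-7.57086594e-04  9.61403842e-04 -9.99999251e-01] [ 0.53857502 -0.55025769 -0.63159166] 0.03379922747845114
12 rows: 0.05,0,0.08,0,0,0,0,0.05,0,0.09,0,0,0,0,0.05,0,0.08,-0.01,-0.01,0.01,0,0.05,0,0.1,0,0,0,0,0.05,0,0.09,0,0,0,0,0.04,0,0.1,0,0,0,0,0.04,0,0.1,0,0,0,0,0.05,0,0.1,0,0,0,0,0.04,0,0.09,0,0,0,0,0.04,0,0.1,0,0,0,0,0.03,0,0.1,0,0,0,0,0.04,0,0.1,0,0,0,0
6 rows: 0.03,0,0.1,0,0,0,0,0.03,0,0.11,0,0,0,0,0.02,0,0.1,0,0,0,0,0.02,0,0.11,0,0,0,0,0.02,0,0.1,0,0,0,0,0.02,0,0.11,0,0,0,0
```

Call:
apply_moves(
  steps=[0.05,0,0.08,0,0,0,0,0.05,0,0.09,0,0,0,0,0.05,0,0.08,0,0,0,0,0.05,0,0.1,0,0,0,0,0.05,0,0.09,0,0,0,0,0.04,0,0.1,0,0,0,0,0.04,0,0.1,0,0,0,0,0.05,0,0.1,0,0,0,0,0.04,0,0.09,0,0,0,0,0.04,0,0.1,0,0,0,0,0,0,0,0,0,0,0],
)

```text
t: 13.83
tool_pos: [0.5365, 0.0014, 0.0445]
orientation: [-2.101, -2.335, -0.0]
force: [-0.3, -0.2, -1.0]
opening: 0.0338
gripper_force: 8.0
```

Run:
```python
from h import *
p,R=pose(); s=robot.read_state(); print(p,s["force"],s["opening"])
im=eyes.read_camera("side"); a=cv2.resize(im[110:250,170:310][...,::-1],(560,560))
cv2.imwrite("pics/s6.png",a)
G=p-.0188*R[:,2]
for ph in (80,):
  f=np.radians(ph);u=np.sin(f)*EY+np.cos(f)*EZ
  for l in (-.136,.024): print(ph,((proj("side",G+l*u+.0054*(np.cos(f)*EY-np.sin(f)*EZ))-[170,110])*4).round())
```

```text
[0.53648019 0.00135504 0.04449333] [-0.25003667 -0.16809471 -0.95822503] 0.033785566300746854
80 [204. 422.]
80 [294. 278.]
```

View pics/s6.png

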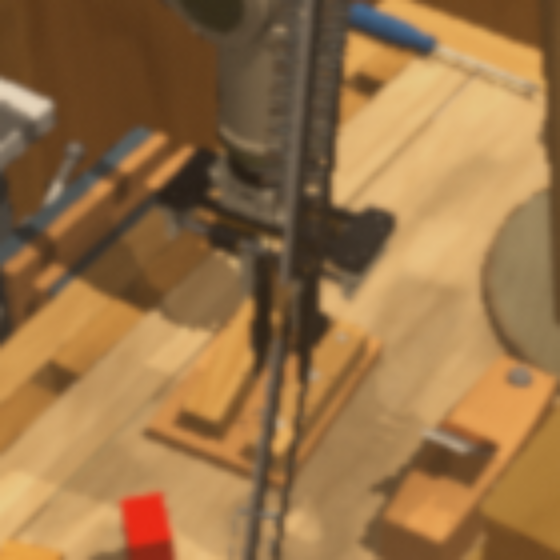

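The batten is nearly flat on the board, with its foot at (208,430). I'll finish the swing.

Call:
apply_moves(
  steps=[0.03,0,0.1,0,0,0,0,0.03,0,0.1,0,0,0,0,0.03,0,0.1,0,0,0,0,0.02,0,0.1,0,0,0,0,0.02,0,0.1,0,0,0,0,0.02,0,0.1,0,0,0,0,0.02,0,0.09,0,0,0,0,0,0,0.05,0,0,0,0,0,0,0,0,0,0,0],
)

```text
t: 14.63
tool_pos: [0.536, 0.0063, 0.0225]
orientation: [-2.101, -2.335, -0.0]
force: [0.7, -0.2, -1.2]
opening: 0.0341
gripper_force: 8.0
```

Run:
```python
from h import *
p,R=pose(); s=robot.read_state(); print(p,s["force"],s["wrist_torque"],s["opening"], (p-O)@EX,(p-O)@EY)
```

```text
[0.53602101 0.00626866 0.02254183] [ 0.70081349 -0.24795083 -1.24014151] [ 0.01717542 -0.12240584 -0.02033965] 0.034056772649482335 -0.01796595174502279 0.05846689993183299
```

Call:
apply_moves(
  steps=[0,0,0.03,0,0,0,0,0,0,0.03,0,0,0,0,0,0,0,0,0,0,0],
)

```text
t: 14.88
tool_pos: [0.5364, 0.0062, 0.0212]
orientation: [-2.101, -2.335, -0.001]
force: [0.5, -0.0, 0.0]
opening: 0.034
gripper_force: 8.0
```

Run:
```python
from h import *
s=robot.read_state(); print(s["tool_pos"],s["force"])
im=eyes.read_camera("wrist"); cv2.imwrite("pics/w7.png",cv2.resize(im[...,::-1],(768,576)))
```

```text
[0.536398   0.00620226 0.02124579] [ 0.49409192 -0.03533425  0.00681816]
```

View pics/w7.png

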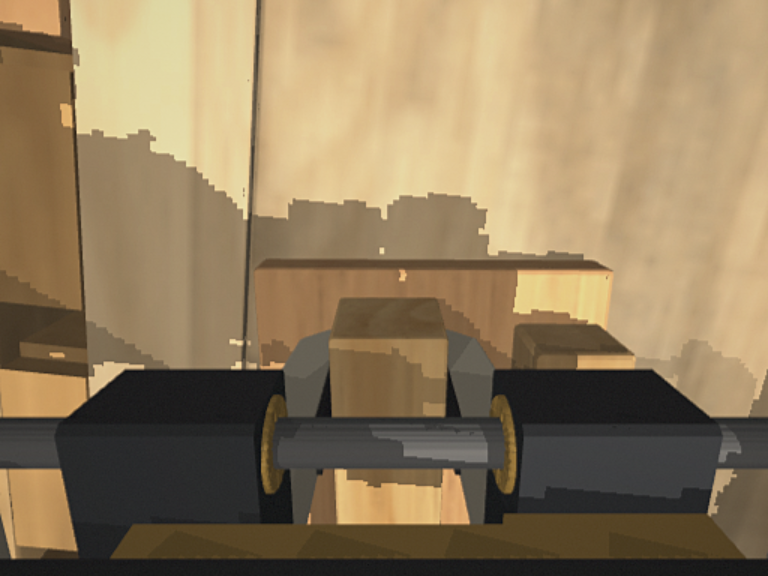

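The batten lies flat between the fingers, with its end face at (385,320). The stop is to its right, with a gap. I'll set it down the last millimetre, release it and rise.

Call:
apply_moves(
  steps=[0,0,0.03,0,0,0,0,0,0,0,0,0,0,38,0,0,0,0,0,0,42,0,0,0,0,0,0,48,0,0,0,0,0,0,48,0,0,-0.3,0,0,0,48,0,0,-0.6,0,0,0,48,0,0,-0.7,0,0,0,48,0,0,-0.7,0,0,0,48,0,0,-0.7,0,0,0,48,0,0,0,0,0,0,48],
)

```text
t: 15.85
tool_pos: [0.5396, 0.0059, 0.1163]
orientation: [2.097, 2.331, 0.009]
force: [1.8, -0.3, 1.5]
opening: 0.0446
gripper_force: 0.0
```

Run:
```python
from h import *
p,R=pose(); print(p,robot.read_state()["opening"])
rows(p,R,[(H(-.06,.002,.12),down(YH),17),(H(-.06,.002,.025),down(YH),6)],100)
```

```text
[0.53958592 0.00588078 0.11630055] 0.04456748142797032
12 rows: -0.11,-0.09,-0.01,0,0,0.88,100,-0.12,-0.08,-0.01,0,0,0.88,100,-0.12,-0.07,-0.01,0,0,0.88,100,-0.13,-0.06,-0.01,0,0,0.88,100,-0.13,-0.04,-0.01,0,0,0.88,100,-0.14,-0.03,-0.01,0,-0.01,0.88,100,-0.14,-0.02,-0.01,0,-0.01,0.88,100,-0.14,-0.01,-0.01,0.01,-0.01,0.88,100,-0.14,0.01,-0.01,0.01,0,0.88,100,-0.14,0.02,-0.01,0,0,0.89,100,-0.14,0.03,0,0,-0.01,0.88,100,-0.13,0.05,0,0.01,-0.01,0.89,100
11 rows: -0.13,0.06,-0.01,0.01,0,0.88,100,-0.12,0.07,0,0,0,0.89,100,-0.12,0.08,-0.01,0,-0.01,0.88,100,-0.11,0.09,0,0.01,-0.01,0.89,100,-0.09,0.1,-0.01,0,0,0.88,100,0,0,0.53,0,0,0,100,0,0,0.53,0,0,0,100,0,0,0.53,0,0,0,100,0,0,0.53,0,0,0,100,0,0,0.52,0,0,0,100,0,0,0.53,0,0,0,100
```

Call:
apply_moves(
  steps=[-0.11,-0.09,-0.01,0,0,0.88,100,-0.12,-0.08,-0.01,0,0,0.88,100,-0.12,-0.07,-0.01,0,0,0.88,100,-0.13,-0.06,-0.01,0,0,0.88,100,-0.13,-0.04,-0.01,0,0,0.88,100,-0.14,-0.03,-0.01,0,0,0.88,100,-0.14,-0.02,-0.01,0,0,0.88,100,-0.14,-0.01,-0.01,0,0,0.88,100,-0.14,0.01,-0.01,0,0,0.88,100,-0.14,0.02,-0.01,0,0,0.89,100,-0.14,0.03,0,0,0,0.88,100,-0.13,0.05,0,0,0,0.89,100],
)

```text
t: 16.85
tool_pos: [0.5081, -0.0364, 0.1134]
orientation: [-3.017, -0.873, -0.001]
force: [0.8, 0.2, -0.4]
opening: 0.0933
gripper_force: 0.0
```

Call:
apply_moves(
  steps=[-0.13,0.06,-0.01,0,0,0.88,100,-0.12,0.07,0,0,0,0.89,100,-0.12,0.08,-0.01,0,0,0.88,100,-0.11,0.09,0,0,0,0.89,100,-0.09,0.1,-0.01,0,0,0.88,100,0,0,0,0,0,0,100,0,0,0,0,0,0,100],
)

```text
t: 17.43
tool_pos: [0.4969, -0.054, 0.1143]
orientation: [-3.136, -0.169, -0.001]
force: [0.2, 0.2, -1.1]
opening: 0.0932
gripper_force: 0.0
```

Run:
```python
from h import *
p,R=pose(); print(p,R.round(3).tolist(),(p-O)@EX,(p-O)@EY)
eyes.read_camera("wrist")
for n in ["batten_mid"]:
    for a in eyes.place_of("wrist",n)[:2]:
        X=onz("wrist",a["xy"],.035)-O; print(n,a["conf"],X@EX,X@EY)
rows(p,R,[(H(-.058,.002,.025),down(YH),7)],100)
```

```text
[ 0.49689351 -0.05401737  0.11431945] [[0.994, 0.107, 0.0], [0.107, -0.994, 0.001], [0.0, -0.001, -1.0]] -0.06318071794268525 0.0026010582508563074
batten_mid 0.85 -0.01525096226402734 0.004318484873204699
7 rows: 0.02,0,0.43,0,0,0,100,0.03,0,0.42,0,0,0,100,0.02,0,0.43,0,0,0.01,100,0.03,0.01,0.42,0,0,0,100,0.02,0,0.43,0,0,0.01,100,0.03,0.01,0.42,0,0,0,100,0.02,0,0.43,-0.01,0,0.01,100
```

Call:
apply_moves(
  steps=[0.03,0,0.42,0,0,0,100,0.03,0,0.42,0,0,0,100,0.03,0,0.42,0,0,0,100,0.03,0,0.42,0,0,0,100,0.02,0,0.42,0,0,0,100,0.02,0,0.42,0,0,0,100,0,0,0.42,0,0,0,100,0,0,0,0,0,0,100],
)

```text
t: 18.2
tool_pos: [0.4992, -0.0526, 0.0223]
orientation: [-3.135, -0.167, 0.007]
force: [-0.4, -0.6, -0.7]
opening: 0.0931
gripper_force: 0.0
```

Call:
apply_moves(
  steps=[0.12,0,0,0,0,0,100,0.12,0,0,0,0,0,100,0.12,0,0,0,0,0,100,0.12,0,0,0,0,0,100,0.12,0,0,0,0,0,100,0.12,0,0,0,0,0,100,0.12,0,0,0,0,0,100,0.12,0,0,0,0,0,100,0.12,0,0,0,0,0,100,0.12,0,0,0,0,0,100,0,0,0,0,0,0,100],
)

```text
t: 19.12
tool_pos: [0.5384, -0.0496, 0.0262]
orientation: [-3.136, -0.165, -0.002]
force: [0.3, -0.0, 0.0]
opening: 0.0932
gripper_force: 0.0
```

Run:
```python
from h import *
p,R=pose(); s=robot.read_state(); print(p,(p-O)@EX,(p-O)@EY,s["force"],s["wrist_torque"])
im=eyes.read_camera("wrist"); cv2.imwrite("pics/w8.png",cv2.resize(im[...,::-1],(768,576)))
```

```text
[ 0.53836099 -0.04956419  0.02616042] -0.0214749180772447 0.0026953157253062528 [ 0.30112469 -0.03492332  0.01651684] [ 0.02411806  0.00966436 -0.0244992 ]
```

View pics/w8.png

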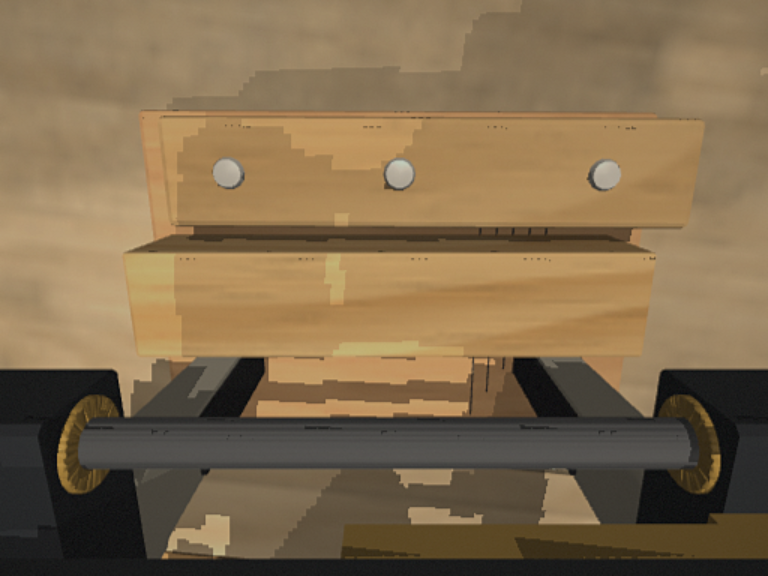

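The batten lies parallel to the stop with about a 10 mm gap between (y=228) and its upper edge (y=250). Its ends are at x=125 and x=655. I'll keep pushing slowly.

Call:
apply_moves(
  steps=[0.08,0,0,0,0,0,100,0.08,0,0,0,0,0,100,0.06,0,0,0,0,0,100,0.05,0,0,0,0,0,100,0.03,0,0,0,0,0,100,0,0,0,0,0,0,100],
)

```text
t: 19.67
tool_pos: [0.5449, -0.0488, 0.0258]
orientation: [-3.136, -0.164, 0.006]
force: [-9.1, 0.0, 5.8]
opening: 0.0931
gripper_force: 4.6
```

Call:
apply_moves(
  steps=[0.03,0,0,0,0,0,100,0,0,0,0,0,0,100],
)

```text
t: 19.83
tool_pos: [0.5449, -0.0487, 0.0258]
orientation: [-3.136, -0.164, 0.008]
force: [-13.4, -1.1, 11.5]
opening: 0.0928
gripper_force: 7.1
```

Call:
apply_moves(
  steps=[0.03,0,0,0,0,0,100,0,0,0,0,0,0,100],
)

```text
t: 20.0
tool_pos: [0.545, -0.0487, 0.0258]
orientation: [-3.136, -0.163, 0.011]
force: [-19.3, -0.2, 15.4]
opening: 0.0932
gripper_force: 9.6
```

It has met the stop. I'll back off, rise and check.

Call:
apply_moves(
  steps=[-0.1,0,0,0,0,0,100,-0.1,0,0,0,0,0,100,-0.2,0,0,0,0,0,100,-0.3,0,0,0,0,0,100,-0.3,0,-0.2,0,0,0,100,0,0,-0.7,0,0,0,100,0,0,-0.9,0,0,0,100,0,0,-0.9,0,0,0,100,0,0,-0.9,0,0,0,100,0,0,-0.9,0,0,0,100,0,0,-0.9,0,0,0,100,0,0,0,0,0,0,100],
)

```text
t: 21.0
tool_pos: [0.5212, -0.0524, 0.1947]
orientation: [3.136, 0.165, 0.015]
force: [0.7, 0.2, 0.5]
opening: 0.093
gripper_force: 0.0
```

Run:
```python
from h import *
p,R=pose(); print(p); im=eyes.read_camera("wrist"); cv2.imwrite("pics/w9.png",cv2.resize(im[...,::-1],(768,576)))
for a in eyes.place_of("wrist","batten_mid")[:1]:
    X=onz("wrist",a["xy"],.035)-O; print(a["conf"],X@EX,X@EY)
```

```text
[ 0.52115971 -0.05240234  0.19466726]
0.55 0.01023715074784076 0.0037850710841417804
```

View pics/w9.png

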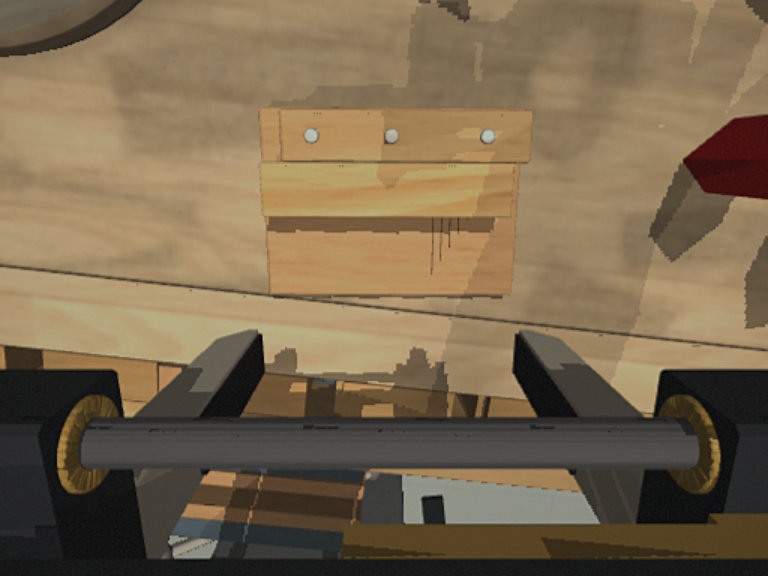

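The batten lies flush against the stop, with its edge along y≈163, and is centred on the board (x 261–514 against 265–517). I'll hand the job in.

```bash
python3 -c "
from plant import robot
print(robot.close_job())"
```

```text
the job is handed in; nothing more can be done
None
```

The job is handed in at about 21 s: the batten was swung down in the grip and lies flat on the bench hook, flush against the stop and about 4 mm off the middle of the board's length, with the other things left alone.

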